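Sort the tested relay by the tester's needle

ROBOT

A 6-joint arm with a two-finger parallel gripper is mounted at the origin on the work surface. World frame = base frame: x ahead of the robot, y to its left, z up, the work surface at z = 0. Lengths are in mm, angles in rad, forces in N, time in s.
With the tool pointing down it reaches from about 275 to 750 mm from the base axis. Payload 10.2 kg.
Tool frame: the origin (TCP) lies at the centre of the arm's flange, where the gripper is bolted on; the fingertips stand 166 mm ahead of it and the grasp point (between the pads) lies 147 mm ahead of it (r.grip_point_offset is the distance from the TCP to the grasp point, in mm); x points along the fingers, y is the direction in which the jaws open and shut, and the axes are right-handed (so a half turn about x gives the same grasp; the last joint's range is limited). The gripper opens to 88 mm and grips with 3 to 60 N. Pads are 18 mm wide; open, the fingers measure 123 mm over their backs; the gripper's body (75 mm by 187 mm) begins 45 mm behind the grasp point.
Start: joints at [0.927, 0.313, 1.498, -0, 1.331, -0.223], TCP at [214.471, 479.202, 404.72] pointing down, gripper open.
Joint ranges: [-2.94, 2.94], [-0.97, 2.17], [0.19, 2.56], [-1.23, 4.37], [0.02, 3.11], [-2.88, 2.88]. Speed limits (rad/s): [2.39, 2.39, 3.01, 3.14, 3.14, 3.14].

INTERFACE

Orientations are given as a unit quaternion [w, x, y, z].
In Python, from rig import r, viewer gives the robot as it stands.
- The arm moves only by the shell command python3 -m crank 'ROWS' [OPENING] [FORCE]. ROWS is JSON, one flat list of numbers, 6 for each row, row after row: the shift along the tool's x, y, z in m, then the turn, a rotation vector about the tool's x, y, z in rad. In form: [tx, ty, tz, ax, ay, az, tx, ty, tz, ax, ay, az, ...]. A call has exactly 8 rows; each row shifts and turns the commanded pose from where the row before left it, along the tool's axes as they then stand; what a row does not reach is not made up. A row lasts 1/12 s, in which the tool goes at most 41.7 mm and 7.16 degrees, less where a joint would pass 70% of its speed; a pose out of reach is approached as far as the arm can. A call is refused whole if a number of a shift passes 0.0417 or a number of a turn 0.125, either way. A call with a gripper value outside its range is refused whole. OPENING is the finger opening in m, from 0 to 0.0881, set as the call begins (- or left out, the last holds). The fingers move at their own pace and stop on an object; FORCE is the grip in N (left out, the last holds). Time passes only in rows, so rows that do not move let the fingers close, or fill a call up. It gives the time, the measured TCP pose, the force and the opening at its end, in the units of the state.
- r.get_state(): the state, without advancing time (a new reading comes with each control period).
- viewer.grab_frame(name): name is "scene" or "top" or "wrist"; returns a dict with "image" (420x560x3 uint8, red, green, blue), "depth" (420x560 float32, mm along the optical axis (not along the pixel's ray), 0 where there is no reading), "vertical_fov" (degrees; the focal length in pixels is half the picture's height over the tangent of half this angle, whatever the lens; pixels are square), "cx", "cy" (the principal point, pixels), "extrinsics" (4x4, takes a point from world to camera coordinates). Camera axes: x right, y up, looking along -z (the intrinsics and any distortion apply to the point x, -y, -z); pixel columns grow to the right and rows downward; lengths in mm; the calibration is good to about 2 mm. A picture is of the moment at which its call begins.
- r.sign_off(): hands the job in, once; it reports no verdict.
The state is a dict: "time": time; "joint_positions": joint angles; "qd": joint speeds; "joint_torque": joint torques, N m; "eef_pos": TCP position; "tcp_rot": TCP orientation; "force": force on the tool from outside, world axes, zero at the start; "moment": the same for the moment, N m; "width": finger opening in mm.
Only numpy, scipy, OpenCV 4.12 (cv2) and the standard library are available. Lean on these libraries where they do the work, as an engineer would, in place of code of your own. Each camera call takes 0.05 s, during which the arm holds its last target.

TASK

The black needle on the blue tester gives the verdict on the grey relay lying in the tester's nest: on the green side of the scale the relay is good, on the red side it is faulty. Lift that relay out and set it down gently, upright, flat on the floor of the tray of the matching colour, green or red, and leave it there; if the needle stands on the yellow band in the middle of the scale, either tray will do.

Things in the scene. Friction and masses are not known exactly. Their poses are not given: they have to be found in the camera images.
- relay: Relay to sort: light grey housing 60 (x) x 36 (y) x 26 mm, orange block 30 x 30 x 5 mm on top, about 60 g; origin: centre of underside. Loose in the nest on the tester's top (55 mm above the table, near side), between two black rails 6 mm high across its ends; its long sides (+y, -y) are free for fingers down to the tester's top. Two look-alike spares lie on the bench: not used.
- needle (a joint): Black needle, 78 mm, on the dial on top of the fixed pale blue tester (210 x 170 x 55 mm, turned up to 0.3 rad), beyond the nest. 0: points straight away from the nest, on the yellow band (-0.1 to 0.1 rad). Positive: counter-clockwise from above, to the robot's left, the GREEN side (good). Negative: to the right, the RED side (faulty). Scale to 0.9 each way; it stays still.
- green_tray: Fixed green open tray, 150 (x) x 120 (y) x 40 mm high, walls and floor 4 mm thick; the origin is the centre of its underside, on the table. Empty, 142 x 112 mm inside. It stands to one side of the tester (the green and red trays may change sides), turned up to 0.3 rad.
- red_tray: Fixed red open tray, 150 (x) x 120 (y) x 40 mm high, walls and floor 4 mm thick; the origin is the centre of its underside, on the table. Empty, 142 x 112 mm inside. It stands to one side of the tester (the green and red trays may change sides), turned up to 0.3 rad.

How it is judged:
By the outcome, as a careful person would: the job done as asked, in the order asked, and still so for the second after the job is handed in, with the robot touching nothing.
It also fails if it takes over 38 s, if anything falls off the work surface, if the arm or the gripper's body presses on something with over 40 N, if the wrist force passes 120 N, or if a joint passes its speed limit or range.

## Working session

There is one attempt and no reset: what is moved stays moved. The work goes in short steps, Python scripts to look and compute and a shell command to move; the robot and the scene stay as the last step left them, time stands still between calls to the robot, and variables do not carry over. Pictures are saved under pics/ and viewed, and the job is handed in when it is done.

```bash
ls; mkdir -p pics
python3 - <<'E'
from rig import r, viewer
import cv2, numpy as np
print(r.get_state())
for n in ["scene","top"]:
    f=viewer.grab_frame(n); cv2.imwrite(f"pics/{n}0.png",f["image"][:,:,::-1])
    np.savez(f"/tmp/{n}0.npz",**f)
    print(n,f["vertical_fov"],f["cx"],f["cy"],f["extrinsics"].round(3).tolist(),f.keys())
E
```

```text
pics
{'time': 0.0, 'joint_positions': array([ 9.26574929e-01,  3.13428138e-01,  1.49843991e+00,  5.15299254e-06,
        1.33099600e+00, -2.23388708e-01]), 'qd': array([-2.20470045e-05,  1.77547710e-03,  2.35699545e-04, -3.88951131e-04,
        1.76861384e-03,  9.50116282e-04]), 'joint_torque': array([ 1.42040157e-03, -4.02216017e+01, -2.52265012e+01,  6.95126317e-02,
        3.53206205e-02, -6.08561641e-05]), 'eef_pos': array([214.45242191, 479.15598679, 404.17105758]), 'tcp_rot': array([ 0.69132009,  0.1472846 ,  0.69170118, -0.14809885]), 'force': array([0.41774084, 0.26402913, 0.58293205]), 'moment': array([ 0.01991827,  0.01395629, -0.00411578]), 'width': 88.04635400092613}
scene 46.07408961898645 272.97296065927543 202.50833318661688 [[-0.203, 0.979, 0.003, 107.063], [-0.845, -0.176, 0.504, 413.365], [0.494, 0.1, 0.864, -1313.4], [0.0, 0.0, 0.0, 1.0]] dict_keys(['image', 'depth', 'vertical_fov', 'cx', 'cy', 'extrinsics'])
top 42.78383417821579 280.6696693284208 213.47802160783306 [[-0.018, -1.0, 0.001, 23.714], [0.987, -0.018, 0.157, -538.155], [-0.157, 0.004, 0.988, -1134.544], [0.0, 0.0, 0.0, 1.0]] dict_keys(['image', 'depth', 'vertical_fov', 'cx', 'cy', 'extrinsics'])
```

View pics/scene0.png

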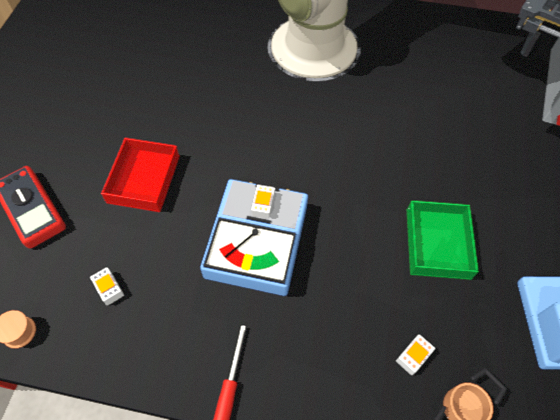

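View pics/top0.png

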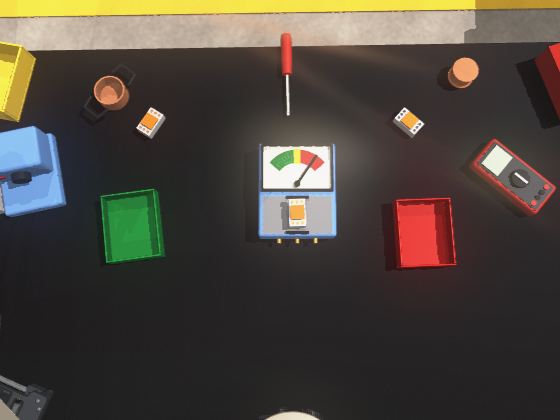

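Both views show the needle on the red band: in the top view it runs from its pivot near (297,184) to (316,155). The relay is at about (297,212), the red tray at about (425,233), and the green tray at about (131,227). Next I'll measure them.

```bash
cat > h.py <<'E'
import numpy as np, cv2
def load(n):
    return dict(np.load(f"/tmp/{n}.npz"))
def K(f): return (f["image"].shape[0]/2)/np.tan(np.radians(float(f["vertical_fov"]))/2)
def onplane(f,uv,z):
    uv=np.atleast_2d(uv).astype(float); k=K(f); E=f["extrinsics"]; R=E[:3,:3]; t=E[:3,3]
    d=np.c_[(uv[:,0]-f["cx"])/k,-(uv[:,1]-f["cy"])/k,-np.ones(len(uv))]@R
    c=-R.T@t
    return c+d*((z-c[2])/d[:,2])[:,None]
def depthpts(f,uv):
    uv=np.atleast_2d(uv).astype(int);k=K(f);E=f["extrinsics"]
    D=f["depth"][uv[:,1],uv[:,0]]
    p=np.c_[(uv[:,0]-f["cx"])/k*D,-(uv[:,1]-f["cy"])/k*D,-D]
    return (p-E[:3,3])@E[:3,:3]
def comps(m,amin):
    n,l,s,c=cv2.connectedComponentsWithStats(m.astype(np.uint8))
    return [(l==i) for i in range(1,n) if s[i,4]>=amin]
def uvs(m):
    y,x=np.nonzero(m); return np.c_[x,y]
E
python3 - <<'E'
from h import *
for n in ["top0","scene0"]:
    f=load(n); im=f["image"]; h=cv2.cvtColor(im,cv2.COLOR_RGB2HSV); H,S,V=[h[:,:,i].astype(int) for i in range(3)]
    print("==",n)
    for nm,m,z,am in [("orange",(H>12)&(H<24)&(S>180)&(V>180),86,60),("red",((H<6)|(H>174))&(S>150)&(V>60),40,800),("green",(H>45)&(H<80)&(S>120)&(V>50),40,1500),("blue",(H>100)&(H<120)&(S>70)&(V>120),55,800)]:
        for c in comps(m,am):
            uv=uvs(c); w=onplane(f,uv,z); rc=cv2.minAreaRect(w[:,:2].astype(np.float32))
            print(nm,len(uv),uv.mean(0).round(1),"plane c",w.mean(0).round(1),"rect",np.round(rc[0],1),np.round(rc[1],1),round(rc[2],1),"depthmed",np.median(depthpts(f,uv),0).round(1), "z5/95", np.percentile(depthpts(f,uv)[:,2],[5,95]).round(1))
f=load("top0"); im=f["image"][130:260,240:360,::-1]; cv2.imwrite("pics/z0.png",cv2.resize(im,None,fx=4.6,fy=4.6,interpolation=cv2.INTER_CUBIC))
E
```

```text
== top0
orange 700 [516.    3.6] plane c [1001.1 -524.8   86. ] rect [1000.1 -527.1] [190.7  19.5] 89.0 depthmed [1481.7 -927.7 -746. ] z5/95 [-755.1 -736.5]
orange 697 [21.5 74.9] plane c [850.7 579.4  86. ] rect [851.8 577.7] [ 35.7 124.3] 78.4 depthmed [872.  603.2  39.4] z5/95 [ 6.6 64.5]
orange 152 [148.8 120.4] plane c [741.3 297.1  86. ] rect [741.6 297.3] [27.9 26.8] 57.6 depthmed [760.5 310.7  31. ] z5/95 [27.1 35.1]
orange 141 [409.2 120. ] plane c [ 732.4 -268.8   86. ] rect [ 732.5 -269. ] [26.3 26.7] 47.0 depthmed [ 751.5 -283.    30.4] z5/95 [27.  33.4]
red 1026 [550.9  72.7] plane c [ 855.5 -612.4   40. ] rect [ 839.8 -601.8] [ 55.2 181.8] 84.3 depthmed [ 861.  -612.7   36.1] z5/95 [ 4.4 70.5]
red 4099 [423.6 232.7] plane c [ 491.1 -297.9   40. ] rect [ 492.  -297.9] [152.8 130.3] 1.1 depthmed [ 494.2 -307.     4.7] z5/95 [-0.3 39.8]
green 4078 [131.7 226. ] plane c [517.3 340.9  40. ] rect [517.9 340.7] [154.6 128.6] 6.6 depthmed [521.1 349.6   5.3] z5/95 [ 0.6 40.2]
blue 4351 [ 30.4 170.5] plane c [642.3 562.5  55. ] rect [646.  565.5] [194.4 132.5] 11.4 depthmed [64
[... 315 characters left out ...]
4.8]
red 4149 [140.8 174.4] plane c [ 501.9 -295.1   40. ] rect [ 498.5 -295.9] [171.5 137. ] 1.2 depthmed [ 487.5 -307.4    7.7] z5/95 [ 2.8 41.7]
red 1116 [ 37.4 217.6] plane c [ 645.2 -466.3   40. ] rect [ 623.  -498.3] [195.6  87.4] 48.2 depthmed [ 651.7 -464.2   31.4] z5/95 [ 1.8 37.1]
green 5035 [441.2 240. ] plane c [528.5 341.9  40. ] rect [524.9 341.5] [169.  134.1] 6.8 depthmed [514.4 349.6   7.1] z5/95 [ 2.7 41.7]
blue 1983 [253.7 256.4] plane c [644.4 -13.5  55. ] rect [597.4 -21.9] [173.  226.5] 89.0 depthmed [689.1 -10.1  52.3] z5/95 [ 4. 64.]
blue 2959 [542.7 317.1] plane c [655.5 522.3  55. ] rect [658.4 512.7] [ 75.3 181.2] 85.4 depthmed [654.4 527.   31.8] z5/95 [12.4 93.4]
```

View pics/z0.png

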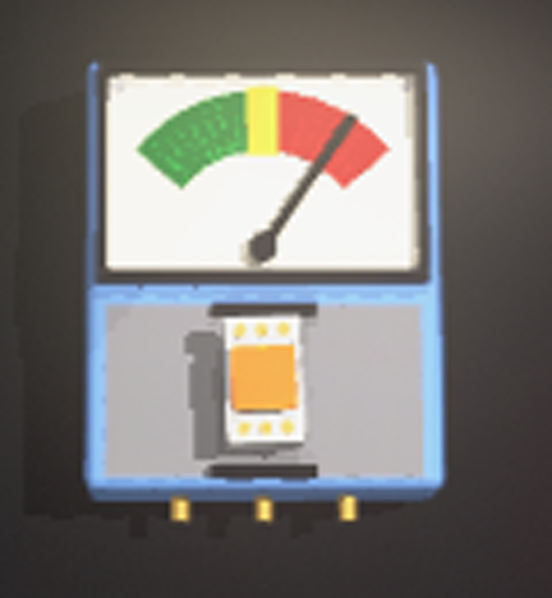

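The zoomed view shows the needle at about -0.6 rad, well inside the red band, so the relay is faulty. Next: the relay's pose, and the red tray's floor and rim.

Run:
```python
from h import *
for n,(x0,x1,y0,y1) in [("top0",(275,322,190,236)),("scene0",(235,295,175,222))]:
    f=load(n); h=cv2.cvtColor(f["image"],cv2.COLOR_RGB2HSV); H,S,V=[h[:,:,i].astype(int) for i in range(3)]
    roi=np.zeros(H.shape,bool); roi[y0:y1,x0:x1]=1
    for nm,m,z in [("orange",(H>8)&(H<28)&(S>120)&(V>150),86),("housing",(V>205),81)]:
        for c in comps(m&roi,60):
            c=cv2.morphologyEx(c.astype(np.uint8),cv2.MORPH_CLOSE,np.ones((9,9)))>0
            uv=uvs(c); w=onplane(f,uv,z); rc=cv2.minAreaRect(w[:,:2].astype(np.float32)); d=depthpts(f,uv)
            print(n,nm,len(uv),uv.mean(0).round(1),"c",w.mean(0).round(1),"rect",np.round(rc[0],1),np.round(rc[1],1),round(rc[2],1),"depthmed",np.median(d,0).round(1))
    m=((H<6)|(H>174))&(S>150)&(V>40)
    for c in comps(m,3000):
        uv=uvs(c);d=depthpts(f,uv); 
        for nm,k in [("rim",(d[:,2]>36)&(d[:,2]<46)),("floor",(d[:,2]<9))]:
            rc=cv2.minAreaRect(d[k][:,:2].astype(np.float32)); print(n,"tray",nm,k.sum(),np.round(rc[0],1),np.round(rc[1],1),round(rc[2],1),np.median(d[k][:,2]))
```

```text
top0 orange 193 [296.6 211.5] c [535.3 -19.5  86. ] rect [535.2 -19.3] [27.6 27.8] 89.0 depthmed [535.8 -20.1  85.7]
top0 housing 210 [298.1 193.8] c [574.3 -23.8  81. ] rect [573.8 -23.5] [98.3  8.7] 89.0 depthmed [579.4 -24.5  55.2]
top0 housing 444 [297.2 212.2] c [534.5 -20.9  81. ] rect [535.  -21.4] [36.  55.9] 89.0 depthmed [534.1 -20.4  83.1]
top0 housing 115 [298.3 234.2] c [487.4 -22.2  81. ] rect [487.9 -21.5] [97.1  4.2] 89.0 depthmed [490.5 -24.4  54. ]
top0 tray rim 444 [ 493.3 -301.5] [150.2 121.4] 1.2 39.4151779112418
top0 tray floor 3095 [ 494.9 -306.9] [162.4 140.4] 1.4 3.5096698041995418
scene0 orange 182 [262.7 197.5] c [532.6 -20.2  86. ] rect [532.7 -20.1] [29.2 28.2] 2.3 depthmed [534.1 -19.7  87.7]
scene0 housing 1260 [251.3 200.4] c [540.7 -41.6  81. ] rect [545.1 -43. ] [90.  82.1] 0.9 depthmed [534.9 -46.2  60. ]
scene0 housing 511 [286.  206.8] c [541.1  28.6  81. ] rect [538.5  19.5] [73.4 48.6] 10.5 depthmed [529.9  26.8  58.1]
scene0 tray rim 589 [ 490.3 -302.8] [154.  121.6] 1.5 40.555141972745105
scene0 tray floor 2327 [ 476.4 -312.9] [181.2 146.4] 1.6 5.5455082358179935
```

```bash
cat > go.py <<'E'
import sys,numpy as np
from rig import r
from scipy.spatial.transform import Rotation as Ro
def plan(x,y,z,yaw):  # yaw of jaw axis relative to world +-y
    s=r.get_state(); q=s["tcp_rot"]; R=Ro.from_quat([q[1],q[2],q[3],q[0]]).as_matrix()
    d=np.array([x,y,z])-s["eef_pos"]
    print("t",round(s["time"],2),"tcp",s["eef_pos"].round(1),"force",s["force"].round(1),"w",round(s["width"],1),"j6",s["joint_positions"].round(2))
    print("axes x,y,z(cols)",R.round(3).tolist())
    best=None
    for a in (yaw+np.pi/2,yaw-np.pi/2):
        T=np.c_[[0,0,-1],[np.cos(a),np.sin(a),0],np.cross([0,0,-1],[np.cos(a),np.sin(a),0])]
        rv=Ro.from_matrix(R.T@T).as_rotvec()
        print("turn (tool)",rv.round(4),"shift tool-now mm",(R.T@d).round(1),"shift in target frame",(T.T@d).round(1))
plan(*map(float,sys.argv[1:]))
E
python3 go.py 534 -20 350 0.01
```

```text
t 0.1 tcp [214.4 479.2 404.2] force [ 0.6  0.3 -0.6] w 88.2 j6 [ 0.93  0.31  1.5   0.    1.33 -0.22]
axes x,y,z(cols) [[-0.001, 0.408, 0.913], [-0.001, 0.913, -0.408], [-1.0, -0.001, -0.0]]
turn (tool) [-0.4308 -0.0005  0.001 ] shift tool-now mm [  54.5 -325.   495.6] shift in target frame [  54.2 -502.4  314.5]
turn (tool) [2.7108e+00 1.3000e-03 6.0000e-04] shift tool-now mm [  54.5 -325.   495.6] shift in target frame [  54.2  502.4 -314.5]
```

```bash
python3 -m crank '[0,0,0,-0.108,0,0, 0,0,0,-0.108,0,0, 0,0,0,-0.108,0,0, 0,0,0,-0.107,0,0, 0,-0.028,0.0175,0,0,0, 0,-0.028,0.0175,0,0,0, 0,-0.028,0.0175,0,0,0, 0,-0.028,0.0175,0,0,0]' 0.062 20
python3 -m crank '[0.006,-0.028,0.0175,0,0,0, 0.006,-0.028,0.0175,0,0,0, 0.006,-0.028,0.0175,0,0,0, 0.006,-0.028,0.0175,0,0,0, 0.006,-0.028,0.0175,0,0,0, 0.006,-0.028,0.0175,0,0,0, 0.006,-0.028,0.0175,0,0,0, 0.006,-0.028,0.0175,0,0,0]'
python3 go.py 534 -20 350 0.01
```

```text
time: 0.77
eef_pos: [286.0, 366.6, 404.4]
tcp_rot: [0.707, -0.004, 0.707, 0.004]
force: [0.1, -0.2, 0.5]
width: 62.0
time: 1.43
eef_pos: [428.4, 143.8, 356.3]
tcp_rot: [0.707, -0.004, 0.707, 0.004]
force: [0.4, -0.4, -0.8]
width: 62.1
t 1.43 tcp [428.4 143.8 356.3] force [ 0.4 -0.4 -0.8] w 62.1 j6 [ 0.06  0.2   1.78  0.    1.16 -1.52]
axes x,y,z(cols) [[-0.0, -0.01, 1.0], [-0.0, 1.0, 0.01], [-1.0, -0.0, -0.0]]
turn (tool) [ 0.0001 -0.0003  0.    ] shift tool-now mm [   6.3 -164.8  104. ] shift in target frame [   6.3 -164.8  104. ]
turn (tool) [-3.1415e+00 -0.0000e+00 -5.0000e-04] shift tool-now mm [   6.3 -164.8  104. ] shift in target frame [   6.3  164.8 -104. ]
```

```bash
python3 -m crank '[0.006,-0.027,0.017,0,0,0, 0,-0.027,0.017,0,0,0, 0,-0.027,0.017,0,0,0, 0,-0.027,0.017,0,0,0, 0,-0.027,0.017,0,0,0, 0,-0.027,0.017,0,0,0, 0,0,0,0,0,0, 0,0,0,0,0,0]'
python3 - <<'E'
from rig import r, viewer
import cv2, numpy as np
f=viewer.grab_frame("wrist"); cv2.imwrite("pics/w1.png",f["image"][:,:,::-1]); np.savez("/tmp/w1.npz",**f)
E
python3 go.py 534 -20 225 0.01
```

```text
time: 2.1
eef_pos: [531.8, -16.6, 350.1]
tcp_rot: [0.707, -0.003, 0.708, 0.003]
force: [-0.1, 0.8, 0.0]
width: 61.7
t 2.15 tcp [531.4 -15.6 350.2] force [ 0.3 -0.6  0.4] w 61.8 j6 [-0.25  0.38  1.56  0.    1.21 -1.83]
axes x,y,z(cols) [[-0.001, -0.01, 1.0], [0.001, 1.0, 0.01], [-1.0, 0.001, -0.001]]
turn (tool) [-0.0005 -0.0013 -0.0005] shift tool-now mm [125.2  -4.5   2.7] shift in target frame [125.2  -4.4   2.6]
turn (tool) [ 3.1411e+00 -8.0000e-04  2.0000e-03] shift tool-now mm [125.2  -4.5   2.7] shift in target frame [125.2   4.4  -2.6]
```

View pics/w1.png

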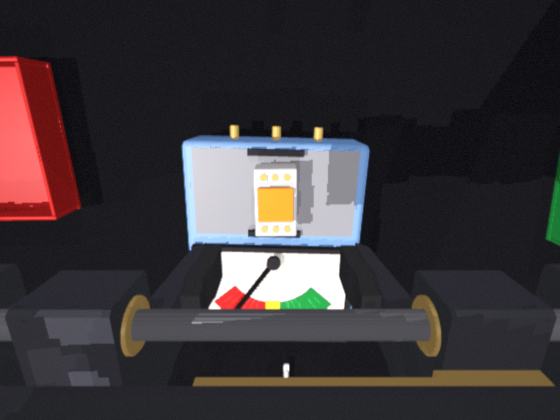

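The wrist view shows the relay at (276,203), straight in the nest, and the needle on the red side. I'll cross-check the relay's pose from this view.

Run:
```python
from h import *
f=load("w1"); h=cv2.cvtColor(f["image"],cv2.COLOR_RGB2HSV); H,S,V=[h[:,:,i].astype(int) for i in range(3)]
roi=np.zeros(H.shape,bool); roi[160:240,245:305]=1
m=(H>8)&(H<28)&(S>150)&(V>150)&roi
for c in comps(m,300):
    uv=uvs(c); w=onplane(f,uv,86); rc=cv2.minAreaRect(w[:,:2].astype(np.float32)); print(uv.mean(0),w.mean(0).round(1),rc,np.median(depthpts(f,uv),0).round(1))
m=(V>195)&roi
c=max(comps(m,100),key=lambda a:a.sum()); c=cv2.morphologyEx(c.astype(np.uint8),cv2.MORPH_CLOSE,np.ones((15,15)))>0
uv=uvs(c);w=onplane(f,uv,81);print("housing",len(uv),w.mean(0),cv2.minAreaRect(w[:,:2].astype(np.float32)))
for v in range(172,236,8):
    xs=np.nonzero(c[v])[0]; 
    if len(xs): print(v,onplane(f,[[xs[0]-.5,v],[xs[-1]+.5,v]],81)[:,:2].round(1).tolist())
```

```text
[275.31537102 203.88869258] [532.4 -21.7  86. ] ((532.654296875, -21.800846099853516), (28.05077362060547, 28.46048927307129), 0.44701069593429565) [532.  -21.9  86.9]
housing 3937 [533.96397823 -25.65175948  81.        ] ((531.4229736328125, -22.605682373046875), (70.10273742675781, 52.14894485473633), 0.4321233630180359)
172 [[506.5, -47.2], [506.2, -4.3]]
180 [[513.3, -47.4], [512.9, -4.2]]
188 [[520.1, -47.6], [519.8, -4.0]]
196 [[527.1, -47.8], [526.8, -4.7]]
204 [[534.2, -48.0], [533.9, -4.5]]
212 [[541.4, -48.2], [541.1, -4.4]]
220 [[548.8, -48.4], [548.4, -4.2]]
228 [[556.2, -48.6], [555.8, 3.8]]
```

```bash
python3 -m crank '[0.015,-0.003,0.0015,0,0,0, 0.015,-0.0025,0.001,0,0,0, 0.015,0,0,0,0,0, 0.015,0,0,0,0,0, 0.015,0,0,0,0,0, 0.010,0,0,0,0,0, 0,0,0,0,0,0, 0,0,0,0,0,0]'
python3 go.py 533.5 -21 226 0.01
```

```text
time: 2.82
eef_pos: [534.0, -20.5, 265.9]
tcp_rot: [0.707, -0.004, 0.707, 0.004]
force: [-1.3, 0.2, -0.0]
width: 62.1
t 2.82 tcp [534.  -20.5 265.9] force [-1.3  0.2 -0. ] w 62.1 j6 [-0.26  0.48  1.64  0.    1.02 -1.84]
axes x,y,z(cols) [[-0.0, -0.011, 1.0], [0.0, 1.0, 0.011], [-1.0, 0.0, -0.0]]
turn (tool) [ 0.001  -0.0003 -0.0001] shift tool-now mm [39.9 -0.5 -0.5] shift in target frame [39.9 -0.5 -0.5]
turn (tool) [-3.1406e+00  2.0000e-04 -5.0000e-04] shift tool-now mm [39.9 -0.5 -0.5] shift in target frame [39.9  0.5  0.5]
```

```bash
python3 -m crank '[0.010,-0.0005,0,0,0,0, 0.010,0,0,0,0,0, 0.008,0,0,0,0,0, 0.006,0,0,0,0,0, 0.004,0,0,0,0,0, 0.002,0,0,0,0,0, 0,0,0,0,0,0, 0,0,0,0,0,0]'
python3 -m crank '[0,0,0,0,0,0, 0,0,0,0,0,0, 0,0,0,0,0,0, 0,0,0,0,0,0, 0,0,0,0,0,0, 0,0,0,0,0,0, 0,0,0,0,0,0, 0,0,0,0,0,0]' 0.02 20
```

```text
time: 3.48
eef_pos: [534.2, -21.6, 225.9]
tcp_rot: [0.707, -0.004, 0.707, 0.004]
force: [0.8, -0.0, 0.5]
width: 61.5
time: 4.15
eef_pos: [534.1, -21.6, 225.9]
tcp_rot: [0.707, -0.004, 0.707, 0.004]
force: [-0.1, 0.9, 2.4]
width: 35.9
```

Gripped at 35.9 mm, which matches the 36 mm width. Lifting.

```bash
python3 -m crank '[-0.006,0,0,0,0,0, -0.012,0,0,0,0,0, -0.016,0,0,0,0,0, -0.018,0,0,0,0,0, -0.018,0,0,0,0,0, -0.012,0,0,0,0,0, -0.006,0,0,0,0,0, 0,0,0,0,0,0]'
python3 - <<'E'
from rig import r, viewer
import cv2, numpy as np
for n in ["wrist","scene"]:
    f=viewer.grab_frame(n); cv2.imwrite(f"pics/{n}2.png",f["image"][:,:,::-1]); np.savez(f"/tmp/{n}2.npz",**f)
E
python3 go.py 492 -302 314 0.02
```

```text
time: 4.82
eef_pos: [534.2, -21.6, 314.9]
tcp_rot: [0.708, -0.004, 0.706, 0.003]
force: [0.9, -0.4, -1.4]
width: 35.7
t 4.92 tcp [533.9 -21.6 313.2] force [ 0.9  0.1 -0.6] w 35.8 j6 [-0.26  0.42  1.59 -0.    1.13 -1.84]
axes x,y,z(cols) [[-0.001, -0.01, 1.0], [0.0, 1.0, 0.01], [-1.0, 0.0, -0.001]]
turn (tool) [-0.0099 -0.0009 -0.0002] shift tool-now mm [  -0.9 -280.   -44.8] shift in target frame [  -0.8 -279.5  -47.5]
turn (tool) [ 3.1317e+00 -3.0000e-04  1.4000e-03] shift tool-now mm [  -0.9 -280.   -44.8] shift in target frame [ -0.8 279.5  47.5]
```

```bash
python3 -c "
import cv2,numpy as np
a=cv2.imread('pics/wrist2.png');b=cv2.imread('pics/scene2.png')
cv2.imwrite('pics/both2.png',cv2.resize(np.hstack([a,b]),(800,300)))"
```

```text
(no output)
```

View pics/both2.png

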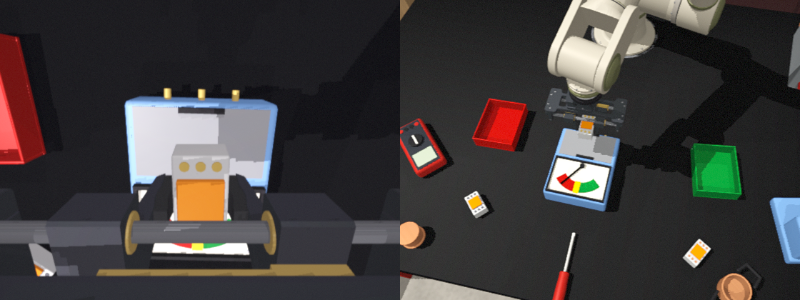

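The relay hangs level in the fingers and the nest is empty in both views. Now to the red tray.

```bash
python3 -m crank '[0,-0.010,-0.002,-0.01,0,0, 0,-0.020,-0.003,0,0,0, 0,-0.025,-0.004,0,0,0, 0,-0.025,-0.004,0,0,0, 0,-0.025,-0.004,0,0,0, 0,-0.025,-0.004,0,0,0, 0,-0.025,-0.004,0,0,0, 0,-0.025,-0.004,0,0,0]'
python3 -m crank '[0,-0.025,-0.004,0,0,0, 0,-0.025,-0.004,0,0,0, 0,-0.025,-0.004,0,0,0, 0,-0.015,-0.004,0,0,0, 0,-0.010,-0.002,0,0,0, 0,0,0,0,0,0, 0,0,0,0,0,0, 0,0,0,0,0,0]'
python3 - <<'E'
from rig import r, viewer
import cv2, numpy as np
for n in ["top","scene"]:
    f=viewer.grab_frame(n); cv2.imwrite(f"pics/{n}3.png",f["image"][:,:,::-1]); np.savez(f"/tmp/{n}3.npz",**f)
a=cv2.imread('pics/top3.png');b=cv2.imread('pics/scene3.png')
cv2.imwrite('pics/both3.png',cv2.resize(np.hstack([a,b]),(800,300)))
E
python3 go.py 492 -302 177 0.02
```

```text
time: 5.58
eef_pos: [508.2, -203.3, 312.6]
tcp_rot: [0.706, -0.007, 0.708, 0.008]
force: [0.7, -0.6, -1.0]
width: 35.8
time: 6.25
eef_pos: [492.9, -301.4, 313.6]
tcp_rot: [0.707, -0.007, 0.707, 0.008]
force: [1.3, -0.3, -0.6]
width: 35.9
t 6.35 tcp [ 493.  -301.4  313.8] force [-0.5  0.4 -0.8] w 36.1 j6 [-0.75  0.51  1.46  0.    1.18 -2.34]
axes x,y,z(cols) [[-0.0, -0.021, 1.0], [0.0, 1.0, 0.021], [-1.0, 0.0, -0.0]]
turn (tool) [ 0.0015 -0.     -0.0002] shift tool-now mm [136.8  -0.6  -1. ] shift in target frame [136.8  -0.6  -1. ]
turn (tool) [-3.1401e+00  3.0000e-04 -0.0000e+00] shift tool-now mm [136.8  -0.6  -1. ] shift in target frame [136.8   0.6   1. ]
```

View pics/both3.png

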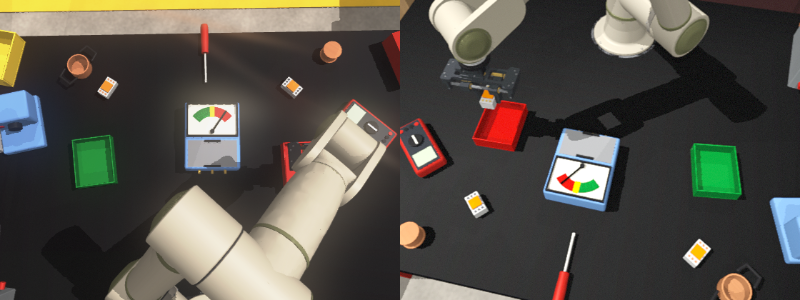

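The relay is above the red tray. It should touch the floor at TCP z ≈ 175 (226 − 51), so I'll go down to about 184 and then creep.

```bash
python3 -m crank '[0.012,0,0,0,0,0, 0.020,0,0,0,0,0, 0.024,0,0,0,0,0, 0.024,0,0,0,0,0, 0.022,0,0,0,0,0, 0.016,0,0,0,0,0, 0.008,0,0,0,0,0, 0.003,0,0,0,0,0]'
python3 -m crank '[0.001,0,0,0,0,0, 0.001,0,0,0,0,0, 0.001,0,0,0,0,0, 0.001,0,0,0,0,0, 0,0,0,0,0,0, 0,0,0,0,0,0, 0,0,0,0,0,0, 0,0,0,0,0,0]'
```

```text
time: 7.02
eef_pos: [492.7, -301.8, 183.7]
tcp_rot: [0.707, -0.007, 0.708, 0.008]
force: [-0.3, 0.1, -0.4]
width: 35.5
time: 7.68
eef_pos: [492.7, -302.5, 180.9]
tcp_rot: [0.707, -0.007, 0.707, 0.007]
force: [-0.3, 0.8, -0.5]
width: 35.7
```

```bash
python3 -m crank '[0.001,0,0,0,0,0, 0.001,0,0,0,0,0, 0.001,0,0,0,0,0, 0.001,0,0,0,0,0, 0,0,0,0,0,0, 0,0,0,0,0,0, 0,0,0,0,0,0, 0,0,0,0,0,0]'
python3 -m crank '[0.0005,0,0,0,0,0, 0.0005,0,0,0,0,0, 0.0005,0,0,0,0,0, 0,0,0,0,0,0, 0,0,0,0,0,0, 0,0,0,0,0,0, 0,0,0,0,0,0, 0,0,0,0,0,0]'
```

```text
time: 8.35
eef_pos: [492.7, -302.5, 176.7]
tcp_rot: [0.707, -0.007, 0.707, 0.007]
force: [0.9, 0.5, -0.6]
width: 36.0
time: 9.02
eef_pos: [492.7, -302.5, 175.2]
tcp_rot: [0.707, -0.007, 0.707, 0.007]
force: [0.0, -0.7, -0.1]
width: 35.7
```

```bash
python3 -m crank '[0.0005,0,0,0,0,0, 0,0,0,0,0,0, 0,0,0,0,0,0, 0,0,0,0,0,0, 0,0,0,0,0,0, 0,0,0,0,0,0, 0,0,0,0,0,0, 0,0,0,0,0,0]'
```

```text
time: 9.68
eef_pos: [492.7, -302.5, 174.9]
tcp_rot: [0.707, -0.007, 0.707, 0.007]
force: [-0.5, 0.1, 4.5]
width: 35.8
```

It's on the floor: the force rose to 4.5 N at the height expected. Opening partway, because full opening would hit the tray walls.

```bash
python3 -m crank '[0,0,0,0,0,0, 0,0,0,0,0,0, 0,0,0,0,0,0, 0,0,0,0,0,0, 0,0,0,0,0,0, 0,0,0,0,0,0, 0,0,0,0,0,0, 0,0,0,0,0,0]' 0.056
python3 -m crank '[-0.005,0,0,0,0,0, -0.010,0,0,0,0,0, -0.02,0,0,0,0,0, -0.025,0,0,0,0,0, -0.025,0,0,0,0,0, -0.025,0,0,0,0,0, -0.02,0,0,0,0,0, -0.01,0,0,0,0,0]'
python3 -m crank '[0,0.01,-0.01,0,0,0, 0,0.025,-0.02,0,0,0, 0,0.03,-0.02,0,0,0, 0,0.03,-0.02,0,0,0, 0,0.03,-0.02,0,0,0, 0,0.025,-0.01,0,0,0, 0,0.01,0,0,0,0, 0,0,0,0,0,0]'
python3 - <<'E'
from rig import r, viewer
import cv2, numpy as np
for n in ["top","scene"]:
    f=viewer.grab_frame(n); cv2.imwrite(f"pics/{n}4.png",f["image"][:,:,::-1]); np.savez(f"/tmp/{n}4.npz",**f)
a=cv2.imread('pics/top4.png');b=cv2.imread('pics/scene4.png')
cv2.imwrite('pics/both4.png',cv2.resize(np.hstack([a,b]),(800,300)))
cv2.imwrite('pics/zs4.png',cv2.resize(b[110:230,80:220],None,fx=4,fy=4))
E
```

```text
time: 10.35
eef_pos: [492.6, -302.4, 174.7]
tcp_rot: [0.707, -0.007, 0.707, 0.007]
force: [-0.6, -0.3, 0.0]
width: 55.9
time: 11.02
eef_pos: [492.8, -302.5, 318.4]
tcp_rot: [0.708, -0.008, 0.706, 0.006]
force: [0.8, -0.2, 0.8]
width: 55.7
time: 11.68
eef_pos: [389.4, -143.2, 315.1]
tcp_rot: [0.707, -0.008, 0.707, 0.008]
force: [0.4, -0.5, -0.2]
width: 56.3
```

View pics/both4.png

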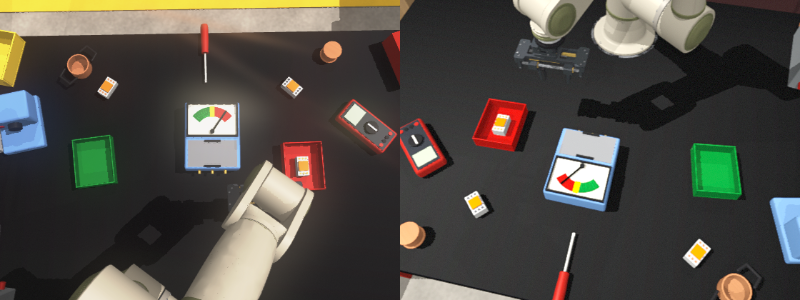

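View pics/zs4.png

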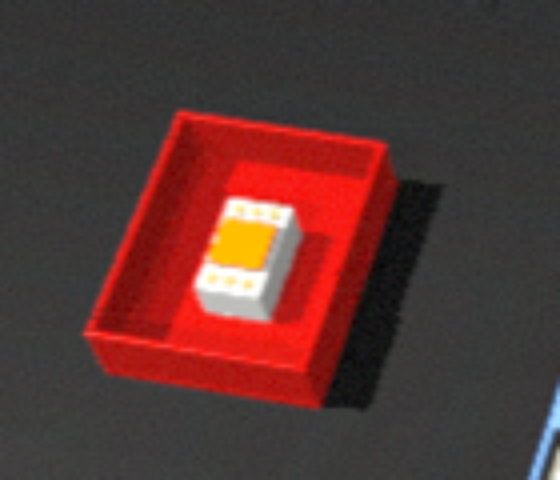

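Run:
```python
from h import *
f=load("scene4"); h=cv2.cvtColor(f["image"],cv2.COLOR_RGB2HSV); H,S,V=[h[:,:,i].astype(int) for i in range(3)]
roi=np.zeros(H.shape,bool); roi[130:215,100:185]=1
for c in comps((H>9)&(H<28)&(S>120)&(V>150)&roi,50):
    uv=uvs(c); d=depthpts(f,uv); print(len(uv),uv.mean(0),onplane(f,uv,35).mean(0),np.median(d,0),np.percentile(d[:,2],[5,25,75,95]))
```

```text
161 [140.10559006 170.43478261] [ 490.5218688  -302.16513547   35.        ] [ 491.41387457 -301.29944497   36.40849644] [33.03893803 35.22299107 37.59815138 39.73467675]
```

The relay lies upright and flat in the middle of the red tray, at scene pixel (140,170). Its top is at about 36 mm against 35 expected, and the arm is clear. Handing in.

```bash
python3 -c "
from rig import r
print(r.get_state()['qd'].round(3)); print(r.sign_off())"
```

```text
[-0.016  0.016 -0.01  -0.002 -0.001  0.001]
the job is handed in; nothing more can be done
None
```

The relay is faulty, so I moved it from the nest to the red tray. The needle stood at about -0.6 rad, well inside the red band, and the scene, top and wrist views all agreed on that.

- **Placing:** I gripped the relay across its long sides at 35.9 mm and lowered it until it touched the tray floor at the expected height, with 4.5 N on the wrist. I then opened the fingers partway so they cleared the tray walls, and backed the arm off.
- **Last checks:** The last pictures show the relay upright and flat near the tray's centre, at about (491, -302). Its top is at about 36 mm against 35 mm expected, within the calibration error. The nest is empty, nothing else had moved, and the arm is clear of everything. The job was handed in at about 12 s.
- **Disagreements:** The cameras differed by 2–3 mm on where the relay lay, and I used a value in between. One mask for the housing in the wrist view picked up the background and read too wide, so I ignored its size. No check failed.

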